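# Step the filter arm one hole towards the mirror mount

## Task

The swinging filter arm on the desk is locked in the middle hole of its quadrant by a spring pin with a pull ring. Hook the shut fingertips under the top of the pull ring without gripping it, gently lift the pin out, swing the arm exactly one hole towards the side where the mirror mount stands, let the pin spring fully home in that hole, and take the fingers out of the ring. Leave the mirror mount, the tape roll and the other things lying about where they are.

Things in the scene. Friction and masses are not known exactly. Their poses are not given: they have to be found in the camera images.
- quadrant: Fixed dark metal quadrant on the desk, 14 mm thick: hub disc of 72 mm diameter and an arc of five 13 mm holes, 150 mm from the hub, 0.28 rad (42 mm) apart. Origin on the hub's axis at desk height; x runs from the hub through the middle hole (roughly away from the robot), y to the left of that, z up. Holes at -0.56, -0.28, 0, 0.28, 0.56 rad from x, positive towards y.
- swing_arm (a joint): Angle (rad) of the grey arm about the hub: 0 at the middle hole (the start), growing towards the quadrant's +y. Play in a hole 1.5 mm either way; out of the holes it stays where left (friction about 0.1 N m). It lies 18 to 34 mm above the desk, carries a flat 58 mm filter cell 76 mm from the hub and ends at 150 mm in the pin's steel bushing, 48 mm above the desk, 30 mm wide.
- index_pin (a joint): Height (m) of the spring pin above its home: 0 fully home in a hole, 0.024 at its stop. It clears the quadrant above 0.011; lowered between two holes it rests on the quadrant at about 0.011. Spring and weight pull it down with about 4.5 N at 0 and 7.5 N at the stop. Pin of 10 mm diameter with a round end.
- ring_top (a point): Middle of the straight, level top bar (centre of the 8 mm round bar, straight for 38 mm) of the steel pull ring, 107 mm above the desk with the pin home; moves with the pin. Axes: x along the arm away from the hub, y across it along the bar, z up. Fingers sloping about 45 degrees down and away from the hub go in from the hub side, above the arm, and then lift this bar.
- ring_opening (a point): Centre of the pull ring's opening, 82 mm above the desk with the pin home; axes as ring_top. The ring is a rounded rectangle, 52 mm wide (across the arm) and 46 mm high inside, standing on the pin and facing the hub; it leans 0.44 rad from upright, its top away from the hub, so ring_top lies 27 mm from here up the lean.
- mirror_mount: Black square mirror mount with a round white mirror in front and two pale knobs behind, 48 x 46 x 46 mm, loose on the desk beside the hub, about 130 mm to the quadrant's +y or -y side: this is the side to swing to. Origin under its centre.
- tape_roll: White roll of tape lying flat, 64 mm diameter, 19 mm high, loose on the desk on the other side of the hub (not the one on the optical table). Origin under its centre.
- objective_case: Round black objective case, 37 mm diameter, 48 mm high, loose beyond the quadrant. Origin under its centre.
- clamp_fork: Small flat black clamp fork, 22 x 64 x 8 mm, loose beyond the quadrant. Origin under its centre.
Things that resemble listed ones, but are neither listed nor needed, are in the scene too. Leave any turquoise look-alike of the mirror_mount alone.

How it is judged:
On the way, in this order (a step that is already met when the one before it is completed fails the run):
1. the pin is lifted out of the middle hole by the fingers in the ring (value of joint index_pin above 0.012 m and value of joint swing_arm between -0.1 and 0.1 rad and contact force between the fingers and index_pin above 1 N), for 0.1 s.
2. the arm is swung over to the next hole on the mirror mount's side (((y of mirror_mount in the frame of quadrant above 0 m and value of joint swing_arm between 0.2 and 0.36 rad) or (y of mirror_mount in the frame of quadrant below 0 m and value of joint swing_arm between -0.36 and -0.2 rad))), for 0.05 s.
At the end, for the whole second after the job is handed in: The arm stands within 0.025 rad of the next hole (0.28 rad) on the mirror mount's side, the pin is within 2 mm of fully home, both are at rest, and the loose things are within 15 mm of where they stood (((y of mirror_mount in the frame of quadrant above 0 m and value of joint swing_arm between 0.255 and 0.305 rad) or (y of mirror_mount in the frame of quadrant below 0 m and value of joint swing_arm between -0.305 and -0.255 rad)) and value of joint index_pin below 0.002 m and velocity of joint index_pin between -0.01 and 0.01 m/s and velocity of joint swing_arm between -0.03 and 0.03 rad/s and distance of each of mirror_mount, tape_roll, objective_case, clamp_fork from where it was at the start of the episode below 0.015 m); the robot touches nothing.
It fails at once if the pull ring was gripped or wrenched (over 30 N from the fingers) (contact force between the fingers and index_pin above 30 N).
It fails at once if the mirror mount was lifted or pushed away (distance of mirror_mount from where it was at the start of the episode above 0.02 m or height (world z) of mirror_mount above 0.012 m).
It fails at once if the tape roll was lifted or pushed away (distance of tape_roll from where it was at the start of the episode above 0.02 m or height (world z) of tape_roll above 0.012 m).
It fails at once if the objective case was lifted or pushed away (distance of objective_case from where it was at the start of the episode above 0.02 m or height (world z) of objective_case above 0.012 m).
It fails at once if the clamp fork was lifted or pushed away (distance of clamp_fork from where it was at the start of the episode above 0.02 m or height (world z) of clamp_fork above 0.012 m).
It also fails if it takes over 45 s, if anything falls off the work surface, if the arm or the gripper's body presses on something with over 40 N, if the wrist force passes 120 N, or if a joint passes its speed limit or range.

## Robot

A 7-joint arm with a two-finger parallel gripper is mounted at the origin on a cart in front of the work surface, level with it; the furniture and walls round the work are solid. World frame = base frame: x ahead of the robot, y to its left, z up, the work surface at z = 0. Lengths are in m, angles in rad, forces in N, time in s.
With the tool pointing down it reaches from about 0.4 to 0.875 m from the base axis. Payload 19.3 kg.
Tool frame: the origin (TCP) lies on the mounting face of the last link; the fingertips stand 173 mm ahead of it and the grasp point (between the pads) lies 155 mm ahead of it (bot.grip_point_offset is the distance from the TCP to the grasp point, in m); z points along the fingers, y is the line along which they close (so a half turn about z gives the same grasp; the last joint's range is limited). The gripper opens to 85 mm and grips with 20 to 120 N. Pads are 22 mm wide; open, the fingers measure 114 mm over their backs; the gripper's body (76 mm by 85 mm) begins 54 mm behind the grasp point. The pads swing forward as they close: fully open they stand 13 mm farther back than shut.
Start: joints at [1.199, 0.521, -0.036, 1.599, 0.021, 1.021, -0.113], TCP at [0.186, -0.597, 0.405] pointing down, gripper open.
Joint ranges: [-2.91, 2.91], [-0.3, 2.13], [-1.5, 1.42], [0.17, 2.43], [-1.26, 4.41], [0.16, 1.93], [-2.52, 2.52]. Speed limits (rad/s): [1.89, 1.89, 2.39, 2.39, 3.01, 3.01, 3.01].

## Interface

Orientations are given as [roll, pitch, yaw] about the fixed x, y, z axes, in that order (R = Rz(yaw) Ry(pitch) Rx(roll)).
In Python, from workcell import bot gives the robot as it stands.
- The arm moves only by the tool arm_command, never from a script. Its argument "deltas" is a list of rows, each a list of 3 entries, a list of its own where there are three numbers: the shift along the tool's x, y, z in cm, then the turn, a rotation vector about the tool's x, y, z in rad, then the finger opening in cm, from 0 to 8.54. In form: [[[tx, ty, tz], [rx, ry, rz], claw], ...]. A call has 1 to 20 rows; each row shifts and turns the commanded pose from where the row before left it, along the tool's axes as they then stand; what a row does not reach is not made up. A row lasts 1/10 s, in which the tool goes at most 50 mm and 8.59 degrees, less where a joint would pass 70% of its speed; a pose out of reach is approached as far as the arm can. A call with a gripper value outside its range is refused whole. The fingers move at their own pace and stop on an object; "newtons" is the grip in N (left out, the last holds). Time passes only in rows, so rows that do not move let the fingers close. It gives the time, the measured TCP pose, the force, the opening and the grip force at its end, in the units of the state.
- bot.observe(): the state, without advancing time (a new reading comes with each control period).
- bot.grab_frame(name): name is "scene" or "side" or "wrist"; returns a dict with "frame" (480x640x3 uint8, red, green, blue), "K" (3x3 intrinsics, pixels), "k1" (the pictures are not rectified: a ray, as slopes to the right and down, at radius r is drawn at 1 + k1 r^2 times it, then the intrinsics apply), "rvec" (rotation vector, rad) and "tvec" (3), from world to camera coordinates, as OpenCV has them; the wrist camera has in their place "T_tool_cam" (4x4, takes a point from camera to tool coordinates, whose origin is the TCP and whose axes are the flange's). Camera axes: x right, y down, z forward; pixel columns grow to the right and rows downward; lengths in m; the calibration is good to about 2 mm. A picture is of the moment at which its call begins: read the wrist's pose just before it. There is no depth.
- bot.job_done(): hands the job in; it is judged then, once.
Trained networks look in a picture, given as the dict that the camera call returned (one of the last four; its "shot" number tells which), for a name from the list of things; names that differ only in an ending like _2 or _b are one class to them, and where a whole thing is asked for, a point or a joint stands for the part that bears it (a point fixed in the world has none). Each returns a list of dicts, best first, with "p" (0 to 1); they miss things now and then, are a little off and sometimes report something else, mostly with a low value. They report only what shows in the picture. A call takes as long as a camera call. They do not tell look-alikes from the thing itself.
- bot.find_in(name, picture): "rect" ([left, top, width, height] in pixels, round what is visible of it).
- bot.mark_of(name, picture): "at" ([column, row] in pixels: a listed point, or the origin of a listed thing).
The state is a dict: "clock": time; "qpos": joint angles; "qd": joint speeds; "joint_efforts": joint torques, N m; "position": TCP position; "tool_rot": TCP orientation; "force": force on the tool from outside, world axes, zero at the start; "moment": the same for the moment, N m; "grip_width": finger opening in m; "finger_force": force on a finger pad.
Only numpy, scipy, OpenCV 4.12 (cv2) and the standard library are available. Lean on these libraries where they do the work, as an engineer would, in place of code of your own. Each camera call takes 0.05 s, during which the arm holds its last target. There are 200 camera calls.

## Working session

There is one attempt and no reset: what is moved stays moved. The work goes in short steps, Python scripts to look and compute and a tool call to move; the robot and the scene stay as the last step left them, time stands still between calls to the robot, and variables do not carry over. Pictures are saved under pics/ and viewed, at most 10 in all, crops included, and the job is handed in when it is done.

Besides the shell and the picture viewer there is one more tool, called after ">>>" as a command line: name --argument value ..., lists and objects as JSON in quotes. arm_command: Moves the arm, as the interface text tells. Its arguments: {"type":"object","properties":{"deltas":{"type":"array","items":{"type":"array"}},"newtons":{"type":"number"}},"required":["deltas"]}

```bash
mkdir -p pics; ls; cat > h.py <<'E'
import numpy as np, cv2
from scipy.spatial.transform import Rotation as R
from workcell import bot
def cam(p,st=None):
    """returns (R_wc, origin): cam->world"""
    if 'rvec' in p:
        Rc=cv2.Rodrigues(np.array(p['rvec'],float))[0]; return Rc.T,-Rc.T@np.array(p['tvec'],float).ravel()
    Rt=R.from_euler('xyz',st['tool_rot']).as_matrix(); T=np.array(p['T_tool_cam'])
    return Rt@T[:3,:3],Rt@T[:3,3]+np.array(st['position'])
def ray(p,px,st=None):
    K=np.array(p['K']); d=np.array([(px[0]-K[0,2])/K[0,0],(px[1]-K[1,2])/K[1,1]]); u=d.copy()
    for _ in range(30): u=d/(1+p['k1']*(u@u))
    Rw,o=cam(p,st); v=Rw@np.array([u[0],u[1],1]); return o,v/np.linalg.norm(v)
def onz(p,px,z,st=None):
    o,v=ray(p,px,st); return o+v*(z-o[2])/v[2]
def tri(rays):
    A=sum(np.eye(3)-np.outer(v,v) for o,v in rays); b=sum((np.eye(3)-np.outer(v,v))@o for o,v in rays)
    return np.linalg.solve(A,b)
def proj(p,X,st=None):
    Rw,o=cam(p,st); c=Rw.T@(np.array(X)-o); u=c[:2]/c[2]; u=u*(1+p['k1']*(u@u)); K=np.array(p['K'])
    return np.array([K[0,0]*u[0]+K[0,2],K[1,1]*u[1]+K[1,2]])
def save(p,n,img=None): cv2.imwrite('pics/'+n,cv2.cvtColor(p['frame'] if img is None else img,cv2.COLOR_RGB2BGR))
E
cat > look.py <<'E'
from h import *
st=bot.observe(); print(st)
Z=dict(quadrant=0,ring_top=.107,ring_opening=.082,mirror_mount=0,tape_roll=0,objective_case=0,clamp_fork=0)
P={}
for c in('scene','side'):
    p=bot.grab_frame(c); P[c]=p; save(p,c+'.png')
    for n,z in Z.items():
        for m in bot.mark_of(n,p)[:3]:
            print(c,n,round(m['p'],2),np.round(m['at'],1),np.round(onz(p,m['at'],z),3))
cv2.imwrite('pics/both.png',cv2.cvtColor(np.vstack([P['scene']['frame'],P['side']['frame']])[:,:],cv2.COLOR_RGB2BGR))
E
python3 look.py
```

```text
pics
{'clock': 0.0, 'qpos': array([ 1.1988058 ,  0.52202037, -0.03630825,  1.59999724,  0.02122857,
        1.02106977, -0.11279641]), 'qd': array([ 6.77863291e-04, -3.78203611e-04, -9.89634347e-04, -1.35603971e-03,
        3.78270756e-05,  2.84555549e-04,  1.57384263e-04]), 'joint_efforts': array([ 3.42338017e-04, -9.27087021e+01,  1.98035449e+00, -3.69930196e+01,
        1.78434985e-02,  8.16038169e-03, -2.73659145e-05]), 'position': array([ 0.18569548, -0.59663727,  0.40412574]), 'tool_rot': array([-3.14048905e+00,  1.11669253e-04,  3.01782342e-01]), 'force': array([ 0.49890148, -0.33927747, -0.03591767]), 'moment': array([-0.01531275,  0.02733773, -0.07326852]), 'finger_force': 0.0, 'grip_width': 0.08549717958556241}
scene quadrant 0.6 [270.7 329.2] [0.468 0.189 0.   ]
scene quadrant 0.26 [411.1 228.8] [0.786 0.101 0.   ]
scene ring_top 0.7 [320.  220.4] [0.632 0.205 0.107]
scene ring_opening 0.9 [320.4 235.1] [0.624 0.198 0.082]
scene mirror_mount 0.86 [214.8 288.5] [0.475 0.317 0.   ]
scene mirror_mount 0.85 [186.  252.5] [0.503 0.411 0.   ]
scene mirror_mount 0.19 [318.8 233.8] [0.677 0.237 0.   ]
scene tape_roll 0.84 [340.  368.6] [0.476 0.058 0.   ]
scene tape_roll 0.28 [320.3 219.5] [0.707 0.254 0.   ]
scene objective_case 0.79 [424.5 268.5] [0.721 0.038 0.   ]
scene objective_case 0.7 [268.2 329.7] [ 0.465  0.192 -0.   ]
scene clamp_fork 0.75 [411.9 229.6] [ 0.785  0.099 -0.   ]
side quadrant 0.58 [230. 291.] [0.462 0.199 0.   ]
side ring_opening 0.88 [323.6 251.8] [0.623 0.208 0.082]
side mirror_mount 0.91 [269.7 222.6] [0.506 0.412 0.   ]
side mirror_mount 0.66 [247.6 249.2] [0.474 0.32  0.   ]
side mirror_mount 0.54 [232.1 292. ] [0.466 0.196 0.   ]
side tape_roll 0.62 [220.5 353. ] [0.472 0.055 0.   ]
side objective_case 0.96 [376.2 368.2] [0.708 0.034 0.   ]
side clamp_fork 0.92 [421.8 337.3] [0.781 0.1   0.   ]
```

View pics/scene.png

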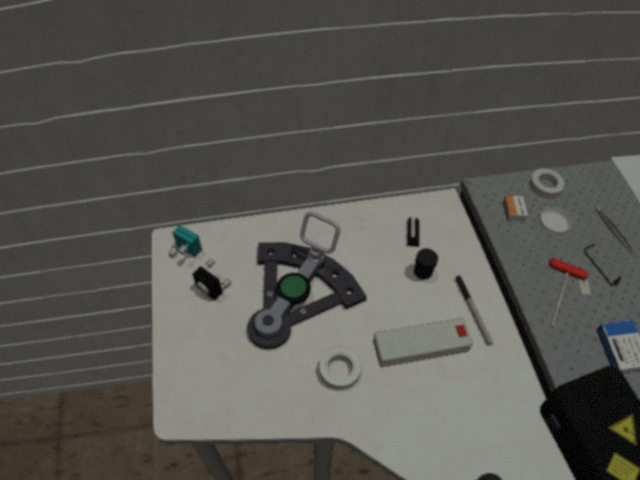

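View pics/side.png

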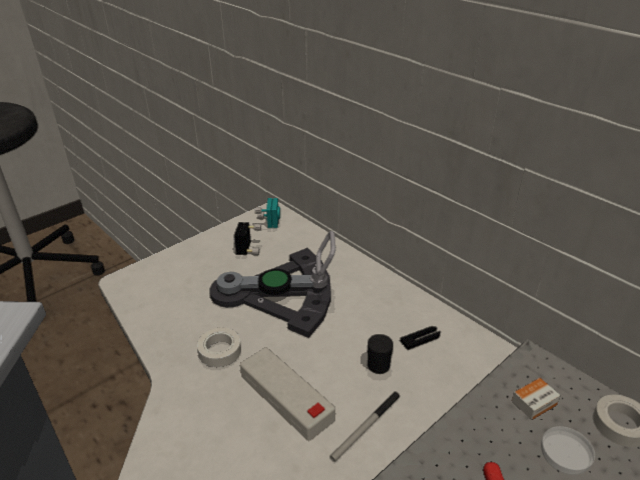

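```bash
python3 - <<'E'
import cv2,numpy as np
a=cv2.imread('pics/scene.png')[190:390,150:450]; b=cv2.imread('pics/side.png')[190:390,190:490]
cv2.imwrite('pics/crop1.png',cv2.resize(np.vstack([a,b]),None,fx=1.5,fy=1.5,interpolation=cv2.INTER_CUBIC) )
E
```

```text
(no output)
```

View pics/crop1.png

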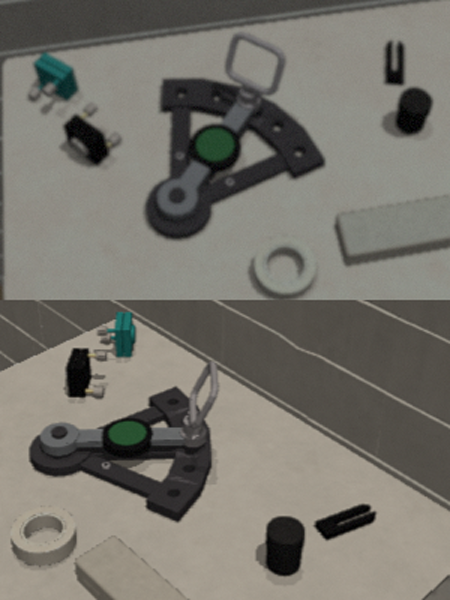

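Black mirror mount at scene (208,284) / side (243,238) with the round mirror and two pale knobs fits; the turquoise one at (186,240) / (273,212) is the look-alike. Black mount is on the +y (left) side, confirmed in the crop; the tape roll is opposite. So I swing to +0.28.

```bash
cat > plan.py <<'E'
from h import *
def delta(st,pos,Rt):
    R0=R.from_euler('xyz',st['tool_rot']).as_matrix()
    return np.round(100*R0.T@(np.array(pos)-st['position']),2), np.round(R.from_matrix(R0.T@Rt).as_rotvec(),3)
def toolR(yaw,slope=np.pi/4):
    c,s=np.cos(yaw),np.sin(yaw); xq=np.array([c,s,0]); yq=np.array([-s,c,0]); zq=np.array([0,0,1.])
    z=np.cos(slope)*xq-np.sin(slope)*zq; y=-yq; return np.c_[np.cross(y,z),y,z]
E
python3 - <<'E'
from plan import *
a=bot.grab_frame('scene'); b=bot.grab_frame('side')
f=lambda n,p:bot.mark_of(n,p)[0]['at']
op=tri([ray(a,f('ring_opening',a)),ray(b,f('ring_opening',b))])
q=tri([ray(a,f('quadrant',a)),ray(b,f('quadrant',b))]); print('op',op,'quad',q)
for X in bot.mark_of('ring_top',b): print(X)
hub=q[:2]; yaw=np.arctan2(*(op[:2]-hub)[::-1]); print('yaw',yaw,np.linalg.norm(op[:2]-hub))
# reprojection of holes for check of yaw
for n in('scene','side'):
    p=a if n=='scene' else b; im=p['frame'].copy()
    for th in(-.56,-.28,0,.28,.56):
        X=[hub[0]+.15*np.cos(yaw+th),hub[1]+.15*np.sin(yaw+th),.014]; cv2.circle(im,tuple(int(round(v)) for v in proj(p,X)),2,(255,0,0),-1)
    for X in(op,[*hub,.02]): cv2.circle(im,tuple(int(round(v)) for v in proj(p,X)),2,(0,255,0),-1)
    c=im[190:360,200:400] if n=='scene' else im[190:360,180:380]
    globals()['c_'+n]=cv2.resize(c,None,fx=2,fy=2)
save(None,'chk.png',np.hstack([c_scene,c_side]))
Rt=toolR(yaw); tcp=op-.25*Rt[:,2]; st=bot.observe(); print(tcp); print(delta(st,tcp,Rt)); 
E
```

```text
op [0.62403249 0.20276476 0.08452033] quad [ 0.46474288  0.19451781 -0.00156829]
{'at': [335.0, 240.9], 'p': 0.56}
yaw 0.05172714191222878 0.1595029585233935
[0.44749225 0.19362469 0.26129703]
(array([ 48.48, -67.69,  14.34]), array([-0.098,  0.781,  0.237]))
```

View pics/chk.png

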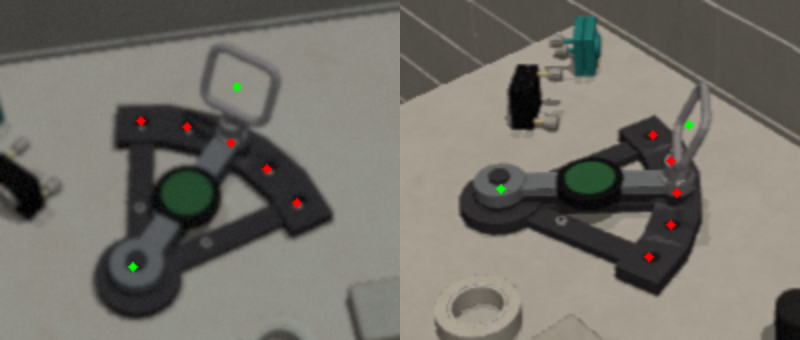

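The projected holes (red) sit on the five holes in both views, so hub and yaw 0.052 are good. Moving to hover, fingers shut.

>>> arm_command --deltas '[[[2.4, -3.4, 0], [0, 0, 0], 0], [[2.4, -3.4, 0], [0, 0, 0], 0], [[2.4, -3.4, 0], [0, 0, 0], 0], [[2.4, -3.4, 0], [0, 0, 0], 0], [[2.4, -3.4, 0], [0, 0, 0], 0], [[2.4, -3.4, 0], [0, 0, 0], 0], [[2.4, -3.4, 0], [0, 0, 0], 0], [[2.4, -3.4, 0], [0, 0, 0], 0], [[2.4, -3.4, 0], [0, 0, 0], 0], [[2.4, -3.4, 0], [0, 0, 0], 0], [[2.4, -3.4, 0], [0, 0, 0], 0], [[2.4, -3.4, 0], [0, 0, 0], 0], [[2.4, -3.4, 0], [0, 0, 0], 0], [[2.4, -3.4, 0], [0, 0, 0], 0], [[2.4, -3.4, 0], [0, 0, 0], 0], [[2.4, -3.4, 0], [0, 0, 0], 0], [[2.4, -3.4, 0], [0, 0, 0], 0], [[2.4, -3.4, 0], [0, 0, 0], 0], [[2.4, -3.4, 0], [0, 0, 0], 0], [[2.4, -3.4, 0], [0, 0, 0], 0]]' --newtons 20

```text
clock: 3.15
position: [0.4422, 0.1968, 0.4048]
tool_rot: [3.141, -0.0, 0.302]
force: [0.6, -1.2, 0.1]
grip_width: 0.0002
finger_force: 0.0
```

>>> arm_command --deltas '[[[0, 0, 0], [-0.014, 0.112, 0.034], 0], [[0, 0, 0], [-0.014, 0.112, 0.034], 0], [[0, 0, 0], [-0.014, 0.112, 0.034], 0], [[0, 0, 0], [-0.014, 0.112, 0.034], 0], [[0, 0, 0], [-0.014, 0.112, 0.034], 0], [[0, 0, 0], [-0.014, 0.112, 0.034], 0], [[0, 0, 0], [-0.014, 0.112, 0.034], 0], [[0, 0, 0], [0, 0, 0], 0], [[0, 0, 0], [0, 0, 0], 0]]'

```text
clock: 4.05
position: [0.4445, 0.1962, 0.394]
tool_rot: [3.1, -0.477, 0.161]
force: [0.1, 1.1, 0.2]
grip_width: -0.0003
finger_force: 0.0
```

```bash
cat > to.py <<'E'
import sys
from plan import *
op=np.array([.6240,.2028,.083]); hub=np.array([.4647,.1945])
def goal(th,back,up,lift=0,dy=0):
    """tool at arm angle th; tip is `back` m short of the ring plane centre (neg = beyond); up = perp shift along tool x; lift world z"""
    yaw=.0517+th; r=np.linalg.norm(op[:2]-hub); Rt=toolR(yaw)
    o=np.array([hub[0]+r*np.cos(yaw),hub[1]+r*np.sin(yaw),op[2]])
    return o-(.173+back)*Rt[:,2]+up*Rt[:,0]+[0,0,lift], Rt
if __name__=='__main__':
    st=bot.observe(); print(st['clock'],st['position'],st['force'],st['grip_width'],st['qpos'].round(2))
    print(delta(st,*goal(*map(float,sys.argv[1:]))))
E
python3 to.py 0 .077 0
```

```text
4.05 [0.44445071 0.19622849 0.39398819] [0.12834235 1.14232811 0.16120214] -0.0003058854497006015 [-0.74  0.24  0.15  2.15  0.55  0.39 -2.5 ]
(array([-5.94, -0.19, 12.04]), array([-0.024,  0.306,  0.095]))
```

Joint 7 ran into its limit; a half turn about tool z (same fingers geometry) frees it.

>>> arm_command --deltas '[[[0, 0, 0], [0, 0, -0.148], 0], [[0, 0, 0], [0, 0, -0.148], 0], [[0, 0, 0], [0, 0, -0.148], 0], [[0, 0, 0], [0, 0, -0.148], 0], [[0, 0, 0], [0, 0, -0.148], 0], [[0, 0, 0], [0, 0, -0.148], 0], [[0, 0, 0], [0, 0, -0.148], 0], [[0, 0, 0], [0, 0, -0.148], 0], [[0, 0, 0], [0, 0, -0.148], 0], [[0, 0, 0], [0, 0, -0.148], 0], [[0, 0, 0], [0, 0, -0.148], 0], [[0, 0, 0], [0, 0, -0.148], 0], [[0, 0, 0], [0, 0, -0.148], 0], [[0, 0, 0], [0, 0, -0.148], 0], [[0, 0, 0], [0, 0, -0.148], 0], [[0, 0, 0], [0, 0, -0.148], 0], [[0, 0, 0], [0, 0, -0.148], 0], [[0, 0, 0], [0, 0, -0.148], 0], [[0, 0, 0], [0, 0, -0.148], 0], [[0, 0, 0], [0, 0, -0.148], 0]]'

```text
clock: 6.05
position: [0.4452, 0.1945, 0.3945]
tool_rot: [3.091, 0.477, 3.1]
force: [0.7, -0.6, -0.3]
grip_width: -0.0001
finger_force: 0.0
```

```bash
sed -i 's/y=-yq; return/y=yq; return/' plan.py; sed -i 's/up\*Rt\[:,0\]/up*-Rt[:,0]/' to.py; python3 to.py 0 .077 0; python3 -c "
from h import *
print(np.array(bot.grab_frame('wrist')['T_tool_cam']).round(3))"
```

```text
6.05 [0.44520916 0.19453597 0.39452079] [ 0.68963802 -0.57788247 -0.31208247] -9.803914762156948e-05 [-0.25  0.26 -0.43  2.12  0.81  0.5   0.23]
(array([ 5.99, -0.7 , 12.05]), array([-0.005, -0.306, -0.083]))
[[ 0.    -0.949 -0.315  0.08 ]
 [ 1.     0.     0.     0.001]
 [-0.    -0.315  0.949  0.031]
 [ 0.     0.     0.     1.   ]]
```

>>> arm_command --deltas '[[[0.75, -0.08, 1.5], [0, 0, 0], 0], [[0.75, -0.08, 1.5], [0, 0, 0], 0], [[0.75, -0.08, 1.5], [0, 0, 0], 0], [[0.75, -0.08, 1.5], [0, 0, 0], 0], [[0.75, -0.08, 1.5], [0, 0, 0], 0], [[0.75, -0.08, 1.5], [0, 0, 0], 0], [[0.75, -0.08, 1.5], [0, 0, 0], 0], [[0.75, -0.08, 1.5], [0, 0, 0], 0], [[0, 0, 0], [-0.001, -0.077, -0.021], 0], [[0, 0, 0], [-0.001, -0.077, -0.021], 0], [[0, 0, 0], [-0.001, -0.077, -0.021], 0], [[0, 0, 0], [-0.001, -0.077, -0.021], 0], [[0, 0, 0], [0, 0, 0], 0], [[0, 0, 0], [0, 0, 0], 0]]'

```text
clock: 7.5
position: [0.447, 0.1946, 0.2596]
tool_rot: [3.137, 0.783, -3.1]
force: [-0.4, 0.6, 0.2]
grip_width: -0.0002
finger_force: 0.0
```

```bash
python3 to.py 0 .077 0; cat > wl.py <<'E'
import sys
from plan import *
st=bot.observe(); p=bot.grab_frame('wrist'); save(p,sys.argv[1])
s=bot.grab_frame('scene'); d=bot.grab_frame('side'); L=[]
for n in('ring_opening','ring_top','quadrant'):
    rs=[]
    for k,c in(('w',p),('s',s),('d',d)):
        m=bot.mark_of(n,c)
        if m: print(n,k,round(m[0]['p'],2),np.round(m[0]['at'],1)); rs.append(ray(c,m[0]['at'],st)) if m[0]['p']>.5 else 0
    if len(rs)>1: print('  ->',tri(rs).round(4))
E
python3 wl.py w1.png
```

```text
7.5 [0.44703505 0.19460895 0.25962281] [-0.37514663  0.55918885  0.18101334] -0.00020502419203785447 [-0.4   0.55 -0.33  2.32  2.17  0.7  -1.08]
(array([-0.04, -0.1 ,  0.02]), array([-0.003, -0.002, -0.007]))
ring_opening s 0.94 [319.7 233. ]
ring_opening d 0.94 [324.6 253.1]
  -> [0.6252 0.2003 0.0848]
ring_top w 0.75 [323.8 296. ]
ring_top s 0.78 [319.9 218.3]
ring_top d 0.71 [335.3 239.6]
  -> [0.6402 0.2077 0.106 ]
quadrant s 0.88 [270.  328.3]
quadrant d 0.84 [229.7 292.9]
  -> [0.4651 0.1874 0.007 ]
```

View pics/w1.png

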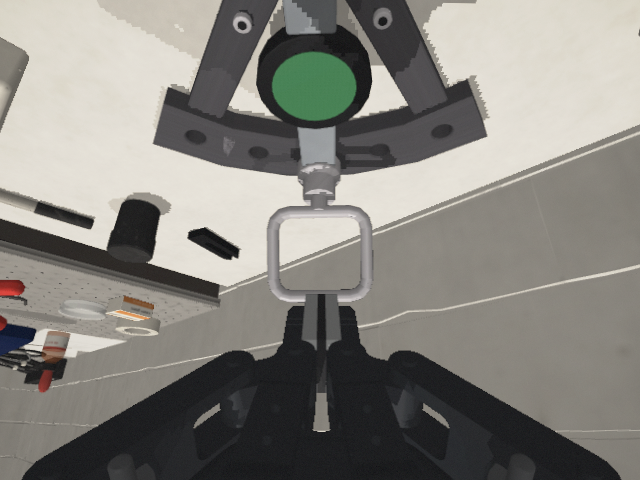

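The wrist view (upside down) shows the ring at columns 268–372, top bar at row 296, opening centre about (320,253); fingers centred on column 321. Checking the model against it.

```bash
python3 - <<'E'
from to import *
st=bot.observe(); p=bot.grab_frame('wrist')
xq=np.array([np.cos(.0517),np.sin(.0517),0])
for dx in(0,.004):
  o=op+dx*xq; t=o+.027*(np.sin(.44)*xq+np.array([0,0,np.cos(.44)])); print(proj(p,o,st),proj(p,t,st))
print(proj(p,[hub[0]+.076*xq[0],hub[1]+.076*xq[1],.04],st))
print((.173*0+0))
E
python3 to.py 0 -.022 0; python3 to.py 0 -.022 0 .025
```

```text
[318.72171089 251.79564469] [318.81231845 294.41244622]
[318.7782252  254.38974158] [318.86768796 296.36318904]
[317.23082782  99.71428376]
0.0
8.15 [0.44667643 0.19508356 0.25957872] [ 0.53242502  0.47263835 -0.0209548 ] 0.00030447793780697714 [-0.4   0.55 -0.33  2.32  2.17  0.7  -1.08]
(array([-0.07, -0.13,  9.94]), array([-0.002, -0.   , -0.003]))
8.15 [0.44667643 0.19508356 0.25957872] [ 0.53242502  0.47263835 -0.0209548 ] 0.00030447793780697714 [-0.4   0.55 -0.33  2.32  2.17  0.7  -1.08]
(array([-1.83, -0.13,  8.17]), array([-0.002, -0.   , -0.003]))
```

>>> arm_command --deltas '[[[0, 0, 1], [0, 0, 0], 0], [[0, 0, 1], [0, 0, 0], 0], [[0, 0, 1], [0, 0, 0], 0], [[0, 0, 1], [0, 0, 0], 0], [[0, 0, 1], [0, 0, 0], 0], [[0, 0, 1], [0, 0, 0], 0], [[0, 0, 1], [0, 0, 0], 0], [[0, 0, 1], [0, 0, 0], 0], [[0, 0, 1], [0, 0, 0], 0], [[0, 0, 1], [0, 0, 0], 0], [[0, 0, 0], [0, 0, 0], 0]]'

```text
clock: 9.25
position: [0.5179, 0.1983, 0.1879]
tool_rot: [3.141, 0.785, -3.095]
force: [-0.4, 0.2, 0.1]
grip_width: -0.0004
finger_force: 0.0
```

```bash
python3 to.py 0 -.022 0 .015; python3 wl.py w2.png
```

```text
9.25 [0.51793361 0.19829575 0.18792113] [-0.42452992  0.19427053  0.0710839 ] -0.0003902730100068472 [-0.33  0.76 -0.31  2.17  2.32  0.73 -1.11]
(array([-1.15, -0.1 , -1.24]), array([-0.003, -0.001, -0.004]))
ring_opening s 0.52 [319.5 231.6]
ring_opening d 0.83 [324.1 253.6]
  -> [0.6255 0.2008 0.0851]
ring_top w 0.8 [319.6 417.7]
ring_top s 0.54 [320.2 223.2]
ring_top d 0.71 [330.7 241.4]
  -> [0.6326 0.2035 0.1058]
quadrant s 0.94 [269.3 330.4]
quadrant d 0.98 [231.2 293.2]
  -> [0.4651 0.1896 0.0023]
```

View pics/w2.png

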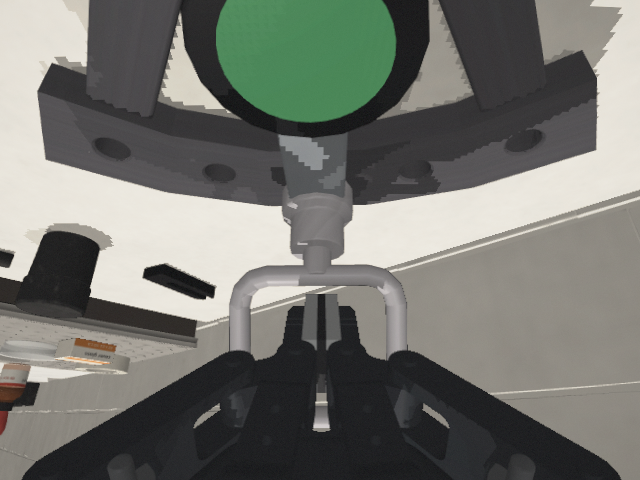

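Fingertips are inside the ring opening (tips at (321,297), legs at columns 240 and 398), no contact. Lifting slowly.

>>> arm_command --deltas '[[[-0.2, -0.05, -0.2], [0, 0, 0], 0], [[-0.2, -0.05, -0.2], [0, 0, 0], 0], [[-0.2, 0, -0.2], [0, 0, 0], 0], [[-0.2, 0, -0.2], [0, 0, 0], 0], [[-0.2, 0, -0.2], [0, 0, 0], 0], [[0, 0, 0], [0, 0, 0], 0]]'

```text
clock: 10.45
position: [0.5174, 0.1975, 0.2035]
tool_rot: [3.14, 0.786, -3.095]
force: [0.6, -0.1, 0.3]
grip_width: -0.0002
finger_force: 0.0
```

>>> arm_command --deltas '[[[-0.15, 0, -0.15], [0, 0, 0], 0], [[-0.15, 0, -0.15], [0, 0, 0], 0], [[0, 0, 0], [0, 0, 0], 0]]'

```text
clock: 10.75
position: [0.5171, 0.1974, 0.2071]
tool_rot: [3.141, 0.784, -3.095]
force: [-0.4, -0.2, -4.2]
grip_width: 0.0001
finger_force: 2.0
```

>>> arm_command --deltas '[[[-0.15, 0, -0.15], [0, 0, 0], 0], [[-0.15, 0, -0.15], [0, 0, 0], 0], [[0, 0, 0], [0, 0, 0], 0]]'

```text
clock: 11.05
position: [0.5171, 0.1974, 0.2115]
tool_rot: [3.14, 0.785, -3.095]
force: [-3.6, -0.6, -5.3]
grip_width: 0.0001
finger_force: 3.1
```

```bash
python3 to.py 0 -.022 0 0; python3 wl.py w3.png
```

```text
11.05 [0.51711635 0.19741112 0.21152789] [-3.62589668 -0.6264779  -5.33438664] 8.536835109688548e-05 [-0.34  0.7  -0.3   2.18  2.28  0.69 -1.08]
(array([ 1.52, -0.02,  1.56]), array([-0.002, -0.001, -0.003]))
ring_opening s 0.85 [319.3 228.2]
ring_opening d 0.86 [325.3 251.7]
  -> [0.628  0.2029 0.0884]
ring_top s 0.53 [321.3 216.8]
ring_top d 0.59 [335.  237.1]
  -> [0.6405 0.2079 0.1098]
quadrant w 0.36 [189.6 254.3]
quadrant s 0.84 [267.4 329.5]
quadrant d 0.8 [232.5 293.4]
  -> [ 0.4662  0.1947 -0.0024]
```

Contact at TCP z ≈ 0.206; the ring follows. Lift ~12 mm more.

>>> arm_command --deltas '[[[-0.14, 0, -0.14], [0, 0, 0], 0], [[-0.14, 0, -0.14], [0, 0, 0], 0], [[-0.14, 0, -0.14], [0, 0, 0], 0], [[-0.14, 0, -0.14], [0, 0, 0], 0], [[-0.14, 0, -0.14], [0, 0, 0], 0], [[-0.14, 0, -0.14], [0, 0, 0], 0], [[0, 0, 0], [0, 0, 0], 0], [[0, 0, 0], [0, 0, 0], 0]]'

```text
clock: 12.45
position: [0.5172, 0.1974, 0.2234]
tool_rot: [3.14, 0.785, -3.095]
force: [-4.8, -0.7, -6.4]
grip_width: 0.0002
finger_force: 4.1
```

```bash
python3 to.py 0 -.022 0 0; python3 wl.py w4.png; python3 - <<'E'
from to import *
st=bot.observe(); z=st['position'][2]
# arc waypoints: keep current tool-to-ring offset, rotate about hub axis
p0=st['position'];Rt=R.from_euler('xyz',st['tool_rot']).as_matrix()
n=14; Q=R.from_rotvec([0,0,.28/n]).as_matrix()
h=np.array([*hub,z]); d=Q@(p0-h)-(p0-h); print('per row', (100*Rt.T@d).round(3), R.from_matrix(Rt.T@Q@Rt).as_rotvec().round(4), 'r',p0-h)
E
```

```text
12.45 [0.5171637  0.1974348  0.22336663] [-4.75951076 -0.66709603 -6.39691718] 0.0001951444840117993 [-0.34  0.68 -0.29  2.18  2.25  0.66 -1.06]
(array([ 2.36, -0.02,  2.39]), array([-0.002, -0.001, -0.003]))
ring_opening s 0.58 [319.2 227. ]
ring_opening d 0.61 [324.3 244.3]
  -> [0.6245 0.201  0.1016]
ring_top s 0.54 [320.7 213.2]
ring_top d 0.57 [332.7 231.4]
  -> [0.6371 0.207  0.1221]
quadrant s 0.66 [268.2 328.6]
quadrant d 0.98 [231.4 291.5]
  -> [0.4656 0.192  0.0044]
per row [ 0.001  0.105 -0.001] [-0.0141  0.     -0.0142] r [0.0524704  0.00294078 0.        ]
```

View pics/w4.png

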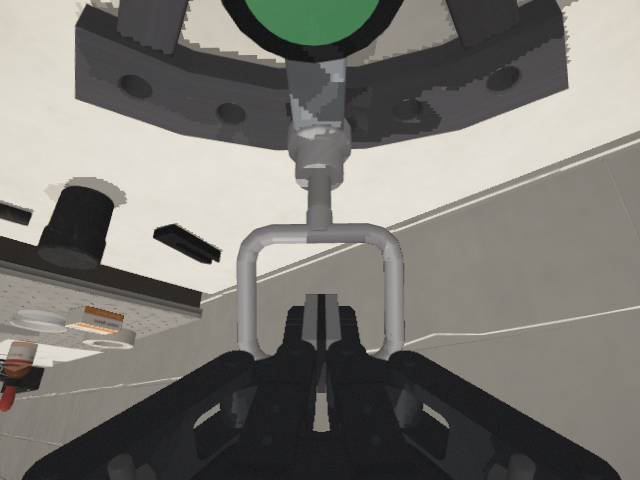

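Pin lifted about 17 mm (shank visible between bushing and ring), fingers centred. Swing +0.28.

>>> arm_command --deltas '[[[0, 0.105, 0], [-0.0141, 0, -0.0141], 0], [[0, 0.105, 0], [-0.0141, 0, -0.0141], 0], [[0, 0.105, 0], [-0.0141, 0, -0.0141], 0], [[0, 0.105, 0], [-0.0141, 0, -0.0141], 0], [[0, 0.105, 0], [-0.0141, 0, -0.0141], 0], [[0, 0.105, 0], [-0.0141, 0, -0.0141], 0], [[0, 0.105, 0], [-0.0141, 0, -0.0141], 0], [[0, 0.105, 0], [-0.0141, 0, -0.0141], 0], [[0, 0.105, 0], [-0.0141, 0, -0.0141], 0], [[0, 0.105, 0], [-0.0141, 0, -0.0141], 0], [[0, 0.105, 0], [-0.0141, 0, -0.0141], 0], [[0, 0.105, 0], [-0.0141, 0, -0.0141], 0], [[0, 0.105, 0], [-0.0141, 0, -0.0141], 0], [[0, 0.105, 0], [-0.0141, 0, -0.0141], 0], [[0, 0, 0], [0, 0, 0], 0], [[0, 0, 0], [0, 0, 0], 0]]'

```text
clock: 14.65
position: [0.5139, 0.2114, 0.2228]
tool_rot: [3.14, 0.783, -2.815]
force: [-11.0, -3.5, -7.1]
grip_width: 0.0
finger_force: 6.5
```

```bash
python3 to.py 0.28 -.022 0 0; python3 wl.py w5.png
```

```text
14.65 [0.51391828 0.21135324 0.22276817] [-10.98271727  -3.49938734  -7.12309268] 3.549183572470289e-07 [-0.25  0.68 -0.38  2.18  2.54  0.59 -1.04]
(array([2.28, 0.01, 2.39]), array([-0.003, -0.003, -0.004]))
ring_opening s 0.55 [295.2 215.5]
ring_opening d 0.66 [320.8 230.7]
  -> [0.619  0.2454 0.1007]
ring_top w 0.32 [ 75.3 217.6]
ring_top s 0.51 [292.  203.4]
ring_top d 0.75 [330.9 214.1]
  -> [0.6316 0.2608 0.1186]
quadrant s 0.86 [268.8 329.2]
quadrant d 0.85 [232.2 293.6]
  -> [0.4667 0.1919 0.    ]
```

View pics/w5.png

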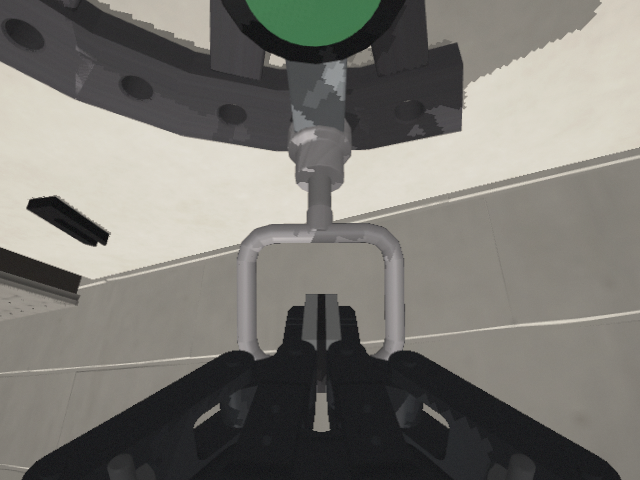

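The view is the same as before the swing, arm now between holes at (232,113) and (410,110), i.e. over the +0.28 hole. Lower.

>>> arm_command --deltas '[[[0.15, 0, 0.15], [0, 0, 0], 0], [[0.15, 0, 0.15], [0, 0, 0], 0], [[0.15, 0, 0.15], [0, 0, 0], 0], [[0.15, 0, 0.15], [0, 0, 0], 0], [[0.15, 0, 0.15], [0, 0, 0], 0], [[0.15, 0, 0.15], [0, 0, 0], 0], [[0, 0, 0], [0, 0, 0], 0]]'

```text
clock: 15.95
position: [0.5139, 0.2114, 0.2099]
tool_rot: [3.141, 0.783, -2.815]
force: [-12.1, -4.3, -4.8]
grip_width: -0.0
finger_force: 6.1
```

>>> arm_command --deltas '[[[0.15, 0, 0.15], [0, 0, 0], 0], [[0.15, 0, 0.15], [0, 0, 0], 0], [[0.15, 0, 0.15], [0, 0, 0], 0], [[0.15, 0, 0.15], [0, 0, 0], 0], [[0.15, 0, 0.15], [0, 0, 0], 0], [[0.15, 0, 0.15], [0, 0, 0], 0], [[0.15, 0, 0.15], [0, 0, 0], 0], [[0.15, 0, 0.15], [0, 0, 0], 0], [[0.15, 0, 0.15], [0, 0, 0], 0], [[0, 0, 0], [0, 0, 0], 0]]'

```text
clock: 16.95
position: [0.5147, 0.2118, 0.1912]
tool_rot: [3.14, 0.785, -2.816]
force: [0.4, 0.1, -0.7]
grip_width: -0.0002
finger_force: 0.0
```

```bash
python3 to.py 0.28 -.022 0 0; python3 wl.py w6.png
```

```text
16.95 [0.5147312  0.21184618 0.19123158] [ 0.39456743  0.05661628 -0.69054962] -0.00018201088709323248 [-0.24  0.76 -0.39  2.18  2.59  0.65 -1.06]
(array([ 0.12, -0.01,  0.09]), array([-0.003, -0.   , -0.004]))
ring_opening d 0.85 [321.4 237.8]
ring_top w 0.55 [324.8 408.9]
ring_top s 0.6 [340.5 368.9]
ring_top d 0.78 [329.4 223.2]
  -> [0.5321 0.1456 0.1087]
quadrant s 0.72 [269.9 331.5]
quadrant d 0.9 [230.6 292.4]
  -> [0.464  0.1873 0.005 ]
```

View pics/w6.png

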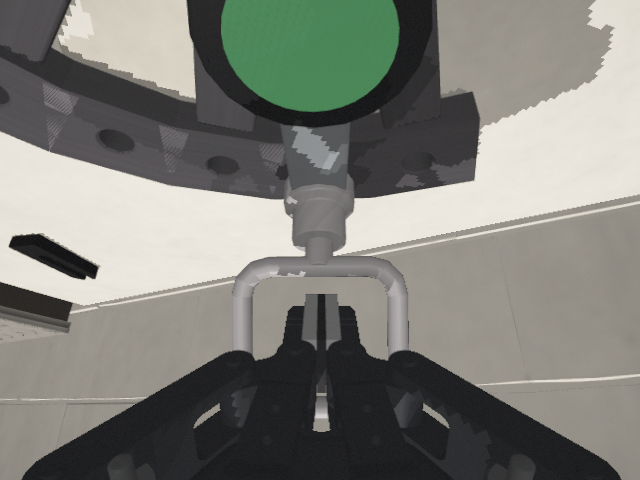

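Pin shank is short as at the start (ring row ~266 with the TCP 3 mm higher), no force: pin is home. Withdrawing.

>>> arm_command --deltas '[[[0.1, 0, 0], [0, 0, 0], 0], [[0, 0, -0.5], [0, 0, 0], 0], [[0, 0, -1], [0, 0, 0], 0], [[0, 0, -1], [0, 0, 0], 0], [[0, 0, -1], [0, 0, 0], 0], [[0, 0, -1], [0, 0, 0], 0], [[0, 0, -1], [0, 0, 0], 0], [[0, 0, -1], [0, 0, 0], 0], [[0, 0, -1], [0, 0, 0], 0], [[0, 0, -1], [0, 0, 0], 0], [[0, 0, -1], [0, 0, 0], 0], [[0, 0, -1], [0, 0, 0], 0], [[0, 0, -1], [0, 0, 0], 0], [[0, 0, 0], [0, 0, 0], 0], [[0, 0, 0], [0, 0, 0], 0], [[0, 0, 0], [0, 0, 0], 0]]'

```text
clock: 19.15
position: [0.4373, 0.1856, 0.272]
tool_rot: [3.14, 0.785, -2.816]
force: [-0.5, 1.4, -0.2]
grip_width: -0.0
finger_force: 0.0
```

```bash
python3 to.py 0.28 .077 0 0; python3 wl.py w7.png; python3 - <<'E'
from to import *
st=bot.observe(); p=bot.grab_frame('wrist')
for th in(.26,.28,.30):
  y=.0517+th; xq=np.array([np.cos(y),np.sin(y),0]); r=np.linalg.norm(op[:2]-hub)
  for h in (0,.011):
    o=np.array([*(hub+r*xq[:2]),op[2]+h]); t=o+.027*(np.sin(.44)*xq+np.array([0,0,np.cos(.44)])); print(th,h,proj(p,o,st).round(1),proj(p,t,st).round(1))
E
```

```text
19.15 [0.43729108 0.18557059 0.27199395] [-0.53651977  1.4228031  -0.17251025] -4.164650790055105e-05 [-0.24  0.51 -0.42  2.37  2.5   0.6  -1.08]
(array([ 0.05, -0.04,  1.68]), array([-0.003,  0.   , -0.004]))
ring_opening w 0.2 [322.6 285. ]
ring_opening d 0.84 [321.2 237.1]
ring_top w 0.73 [320.6 283.1]
ring_top s 0.72 [293.5 212.6]
ring_top d 0.71 [327.1 220.3]
  -> [0.6243 0.251  0.1102]
quadrant s 0.79 [272.7 329.9]
quadrant d 0.76 [233.2 292. ]
  -> [0.4686 0.185  0.0074]
0.26 0 [316.3 241.6] [316.1 281.6]
0.26 0.011 [316.2 256.5] [316.  297.3]
0.28 0 [321.  241.6] [321.1 281.6]
0.28 0.011 [321.  256.5] [321.1 297.3]
0.3 0 [325.7 241.6] [326.2 281.6]
0.3 0.011 [325.8 256.5] [326.3 297.2]
```

View pics/w7.png

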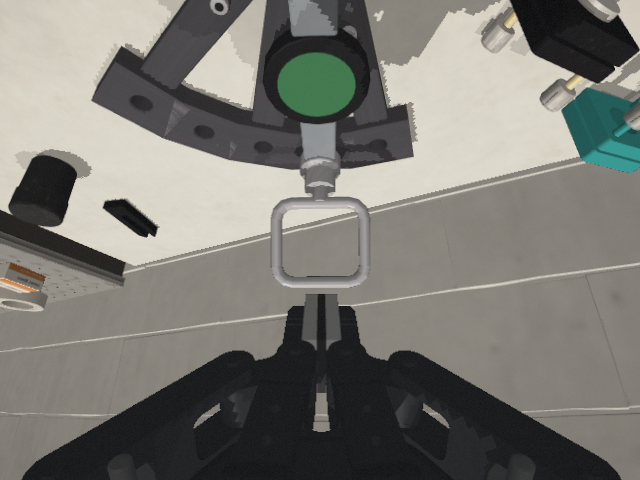

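The ring's top bar is at (320,282), matching the prediction for arm 0.28 with the pin home (321,282). The fingers are clear of the ring and the mount stands undisturbed.

```bash
python3 -c "
from workcell import bot
print(bot.job_done())"
```

```text
the job is handed in; nothing more can be done
None
```

The job is handed in, but no verdict was shown: the arm was swung one hole to +0.28 rad on the mirror-mount side. The last wrist picture agrees with the pin fully home, and the fingers are clear of the ring.

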